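Close a centrifuge rotor: press the cocked lid home, tighten to the slip

TASK

The lid of the centrifuge rotor has been left cocked and not pressed in. Push it down until it is level and fully home on the rotor all round, leaning on it no harder than the seal needs, then turn its black bar handle clockwise until the torque limiter slips and stop there, within about an eighth of a turn of slipping. Let go, and leave the other things on the bench where they are.

Things in the scene. Friction and masses are not known exactly. Their poses are not given: they have to be found in the camera images.
- rotor: Centrifuge rotor on its stand, fixed to the bench: a grey round drum 170 mm across on a black foot, its flat rim 90 mm above the bench. Origin: centre of the underside, z up, x towards the side where the lid stands high. Placed at any yaw.
- lid_centre (a point): Centre of the top face of the lid, a plain aluminium disc 172 mm across and 8 mm thick at its rim; z is normal to the lid. Fully home its rim lies on the drum with no gap and this point is 98 mm above the bench. At the start the lid is tilted 3 to 5 degrees about its low edge (80 mm from the centre) and also rides 3 to 6 mm too high on its seal ring.
- lid_high (a point): Point on the lid's top face, 66 mm from its centre (20 mm in from the edge) on the side that stands high: a good place to push. The bar handle sweeps only the inner 45 mm of the lid. Fully home this point is also 98 mm above the bench.
- lid (a joint): Tilt of the lid, rad; 0 is level. It never springs back. Levelling it takes about 4 N at lid_high (8 N in the middle): this is a first, false stop, for the lid is then level but not yet home.
- plug (a joint): How far the lid has gone into the rotor past its seal ring, m; 0 is 6 mm too high, 0.006 is home, where it meets a hard stop. The ring drags with about 15 N all the way (a little more if pushed fast), and the lid stays where it is left. Never lean on the lid with more than 60 N.
- handle (a point): Middle of the bar handle on the lid's centre, at the height to grip (30 mm above the lid, 12 mm below the handle's top). The bar is 88 mm long, along this point's x axis, 14 mm wide and 32 mm tall; its underside is 12 mm above the lid. It may be gripped across the bar or pushed at one end, and turns about the point's z axis (vertical once the lid is level).
- clutch (a joint): How far the handle has slipped past its torque limiter, rad, clockwise from above positive; 0 at the start and until it slips. The handle first turns its screw with light drag (0.08 N m) by an unknown 0.5 to 1.1 rad; the screw then stops and the handle slips at a steady 0.32 N m, without springing back. Finish between 0.08 and 0.8 rad.
- tube_rack: Bystander: blue rack of white-capped tubes, 85 x 125 x 46 mm; origin centre of the underside.
- bottle: Bystander: white bottle, 64 mm across, 130 mm tall; origin centre of the underside.
- beaker: Bystander: glass beaker, 60 mm across, 70 mm tall; origin centre of the underside.

How it is judged (in metres and radians):
On the way, in this order (a step that is already met when the one before it is completed fails the run):
1. the lid is pressed level and fully home on the rotor (value of joint plug above 0.0047 m and value of joint lid below 0.013 rad), for 0.2 s.
2. the handle has been turned clockwise until its torque limiter slips (value of joint clutch above 0.08 rad), for 0.1 s.
At the end, for the whole second after the job is handed in: The lid is level (within 0.013 rad) and home (within 1.3 mm of its stop), the handle has slipped between 0.08 and 0.8 rad past its torque limiter and is at rest, the robot touches nothing, the bystanders stand where they were (all of step 1 and value of joint clutch between 0.08 and 0.8 rad and velocity of joint clutch below 0.05 rad/s).
It fails at once if the handle is driven on, more than 0.8 rad past the start of slipping (value of joint clutch above 0.8 rad).
It fails at once if the tube rack, bottle or beaker is moved by more than 20 mm (distance of any of tube_rack, bottle, beaker from where it was at the start of the episode above 0.02 m).
It fails at once if the lid is leaned on with more than 60 N (contact force between lid_c0 and anything else above 60 N).
It also fails if it takes over 61 s, if anything falls off the work surface, if the arm or the gripper's body presses on something with over 40 N, if the wrist force passes 120 N, or if a joint passes its speed limit or range.

ROBOT

A 6-joint arm with a two-finger parallel gripper is mounted at the origin on the work surface. World frame = base frame: x ahead of the robot, y to its left, z up, the work surface at z = 0. Lengths are in m, angles in degrees, forces in N, time in s.
With the tool pointing down it reaches from about 0.375 to 0.9 m from the base axis. Payload 3.1 kg.
Tool frame: the origin (TCP) lies midway between the tips of the shut fingers; the grasp point (between the pads) lies 19 mm behind it; z points along the fingers, y is the direction in which the jaws open and shut (so a half turn about z gives the same grasp; the last joint's range is limited). The gripper opens to 87 mm and grips with 3 to 60 N. Pads are 19 mm wide; open, the fingers measure 117 mm over their backs; the gripper's body (75 mm by 190 mm) begins 51 mm behind the grasp point.
Start: joints at [66.205, 30.224, 82.088, -0, 67.689, -10.227], TCP at [0.147, 0.608, 0.187] pointing down, gripper open.
Joint ranges: [-176.69, 176.69], [-43.24, 126.21], [12.49, 139.97], [-82, 262], [0, 151.66], [-163.58, 163.58]. Speed limits (degrees/s): [159.86, 159.86, 180, 180, 180, 180].

INTERFACE

Orientations are given as [roll, pitch, yaw] about the fixed x, y, z axes, in that order (R = Rz(yaw) Ry(pitch) Rx(roll)).
In Python, from plant import bot gives the robot as it stands.
- The arm moves only by the tool send_rows, never from a script. Its argument "moves" is a list of rows, each a list of 3 entries, a list of its own where there are three numbers: the shift along the tool's x, y, z in m, then the turn, a rotation vector about the tool's x, y, z in degrees, then the gripper's target within -1 to 1 (shut at 1, half-way at 0, fully open at -1). In form: [[[x, y, z], [wx, wy, wz], jaw], ...]. A call has 1 to 5 rows; each row shifts and turns the commanded pose from where the row before left it, along the tool's axes as they then stand; what a row does not reach is not made up. A row lasts 1/12 s, in which the tool goes at most 41.7 mm and 7.16 degrees, less where a joint would pass 70% of its speed; a pose out of reach is approached as far as the arm can. A call with a gripper value outside its range is refused whole. The fingers move at their own pace and stop on an object; "newtons" is the grip in N (left out, the last holds). Time passes only in rows, so rows that do not move let the fingers close. It gives the time, the measured TCP pose, the force and the opening at its end, in the units of the state.
- bot.get_state(): the state, without advancing time (a new reading comes with each control period).
- bot.grab_frame(name): name is "scene" or "side" or "wrist"; returns the picture (400x640x3 uint8, red, green, blue); there is no depth.
- bot.camera_params(name): a dict with "K" (3x3 intrinsics, pixels), "R" (3x3) and "t" (3): a world point X has camera coordinates R X + t. Camera axes: x right, y down, z forward; pixel columns grow to the right and rows downward; lengths in m; the calibration is good to about 2 mm. A picture is of the moment at which its call begins: read the wrist's pose just before it. camera_params takes no time and is no camera call; for the wrist camera it gives the pose at the moment of the call.
- bot.hand_in(): hands the job in, once; it reports no verdict.
The state is a dict: "t": time; "joint_pos": joint angles; "qvel": joint speeds; "effort": joint torques, N m; "eef_pos": TCP position; "tool_rot": TCP orientation; "contact_force": force on the tool from outside, world axes, zero at the start; "torque": the same for the moment, N m; "grip_width": finger opening in m.
Only numpy, scipy, OpenCV 4.12 (cv2) and the standard library are available. Lean on these libraries where they do the work, as an engineer would, in place of code of your own. Each camera call takes 0.05 s, during which the arm holds its last target.

## Working session

There is one attempt and no reset: what is moved stays moved. The work goes in short steps, Python scripts to look and compute and a tool call to move; the robot and the scene stay as the last step left them, time stands still between calls to the robot, and variables do not carry over. Pictures are saved under pics/ and viewed, and the job is handed in when it is done.

Besides the shell and the picture viewer there is one more tool, called after "Call:" as name([rows], argument=value, ...), one row to a line, values as JSON. send_rows: Moves the arm, as the interface text tells. Its arguments: {"type":"object","properties":{"moves":{"type":"array"},"newtons":{"type":"number"}},"required":["moves"]}

```bash
mkdir -p pics; ls; python3 - <<'E'
from plant import bot
import cv2
s=bot.get_state();print(s)
for n in("scene","side","wrist"):
    p=bot.camera_params(n);print(n,p)
    cv2.imwrite(f"pics/a_{n}.png",bot.grab_frame(n)[:,:,::-1])
E
```

```text
pics
{'t': 0.0, 'joint_pos': array([ 6.62063788e+01,  3.02781566e+01,  8.21553921e+01,  1.46762328e-03,
        6.76865573e+01, -1.02275380e+01]), 'qvel': array([-0.01812472,  0.05076909,  0.0209552 , -0.04644832,  0.02031217,
       -0.01993407]), 'effort': array([-5.23045983e-04, -4.40034628e+01, -1.76596731e+01,  6.34554913e-02,
        5.82012499e-02, -1.61923731e-04]), 'eef_pos': array([0.14624982, 0.60684429, 0.18588588]), 'tool_rot': array([-1.79882043e+02, -2.26607290e-02,  1.66433335e+02]), 'contact_force': array([ 0.00123799,  0.12427117, -0.63892851]), 'torque': array([ 0.00409986, -0.04124172,  0.02235641]), 'grip_width': 0.08721658833881267}
scene {'K': array([[364.71276826,   0.        , 313.30960193],
       [  0.        , 364.71276826, 195.34778561],
       [  0.        ,   0.        ,   1.        ]]), 'R': array([[-0.79063269,  0.61222971, -0.00864454],
       [ 0.46236906,  0.58772844, -0.66392028],
       [-0.40139108, -0.52891404, -0.74775339]]), 't': array([ 0.41175149, -0.20107394,  1.30944302])}
side {'K': array([[371.16974455,   0.        , 327.2828865 ],
       [  0.        , 371.16974455, 204.03375808],
       [  0.        ,   0.        ,   1.        ]]), 'R': array([[ 0.72191315, -0.69173741, -0.0184596 ],
       [-0.34915317, -0.3410934 , -0.87278139],
       [ 0.59743909,  0.63651759, -0.48776212]]), 't': array([-0.3723442 ,  0.26324447,  0.58530581])}
wrist {'K': array([[347.80044726,   0.        , 319.12453811],
       [  0.        , 347.80044726, 199.25748402],
       [  0.        ,   0.        ,   1.        ]]), 'R': array([[ 0.23477013,  0.97204929, -0.00177639],
       [ 0.93431554, -0.22515165,  0.27633533],
       [ 0.26821161, -0.06653499, -0.96105964]]), 't': array([-0.62559936, -0.03368   ,  0.39075463])}
```

View pics/a_scene.png

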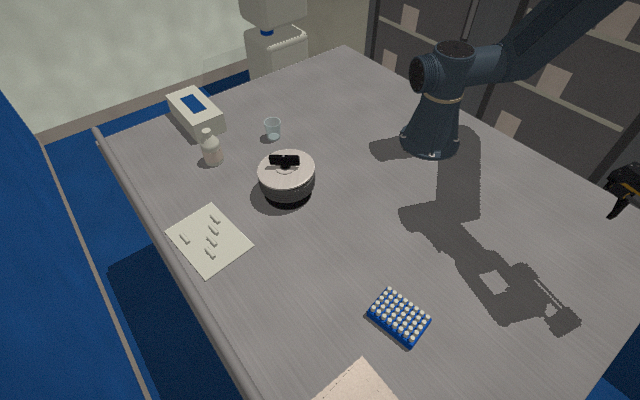

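View pics/a_side.png

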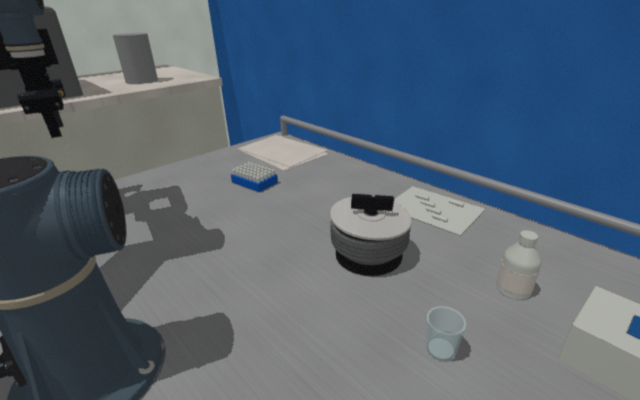

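View pics/a_wrist.png

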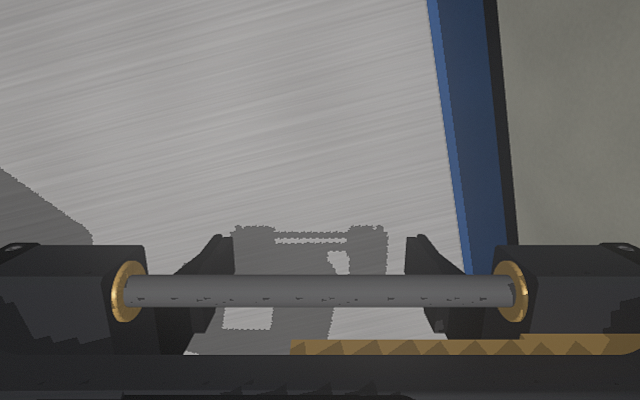

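```bash
cat > h.py <<'E'
import numpy as np,cv2
from plant import bot
def P(n):return bot.camera_params(n)
def ray(p,uv):
    d=p["R"].T@np.linalg.inv(p["K"])@np.array([uv[0],uv[1],1.]);o=-p["R"].T@p["t"];return o,d/np.linalg.norm(d)
def onz(p,uv,z):
    o,d=ray(p,uv);return o+d*(z-o[2])/d[2]
def proj(p,X):
    c=p["K"]@(p["R"]@np.asarray(X,float)+p["t"]);return c[:2]/c[2]
def tri(p1,a,p2,b):
    o,d=ray(p1,a);q,e=ray(p2,b)
    A=np.stack([d,-e],1);s=np.linalg.lstsq(A,q-o,rcond=None)[0]
    x=o+d*s[0];y=q+e*s[1];return (x+y)/2,np.linalg.norm(x-y)
E
python3 - <<'E'
from h import *
ps,pd=P("scene"),P("side")
print(tri(ps,(285,160),pd,(372,203)))
print('lid',onz(ps,(286,170),.1),onz(pd,(371,217),.1))
print('beaker',onz(ps,(272,136),.0),onz(pd,(443,352),.0))
print('bottle',onz(ps,(212,163),.0),onz(pd,(517,292),.0))
print('rack',onz(ps,(398,320),.04))
a=cv2.imread('pics/a_scene.png')[130:220,235:335];b=cv2.imread('pics/a_side.png')[180:280,315:425]
cv2.imwrite('pics/b1.png',cv2.resize(a,None,fx=6,fy=6,interpolation=2));cv2.imwrite('pics/b2.png',cv2.resize(b,None,fx=6,fy=6,interpolation=2))
p=P("wrist");s=bot.get_state()
from scipy.spatial.transform import Rotation as R
Rt=R.from_euler('xyz',s['tool_rot'],degrees=True).as_matrix()
c=-p["R"].T@p["t"];print(Rt.T@(c-s['eef_pos']),p["R"]@Rt)
E
```

```text
(array([ 0.54017318, -0.10995594,  0.13045647]), np.float64(0.0041290367528394835))
lid [ 0.54402904 -0.09929737  0.1       ] [ 0.53698112 -0.11414522  0.1       ]
beaker [ 0.42949265 -0.36386339  0.        ] [ 0.42386116 -0.36821571  0.        ]
bottle [ 0.66852134 -0.37049359  0.        ] [ 0.64911309 -0.39439303  0.        ]
rack [0.59036923 0.40467283 0.04      ]
[ 0.07538714  0.00164125 -0.19775458] [[-2.12773235e-04  9.99999965e-01 -1.56913792e-04]
 [-9.60965215e-01 -2.47880885e-04 -2.76669106e-01]
 [-2.76669136e-01  9.19209155e-05  9.60965234e-01]]
```

View pics/b1.png

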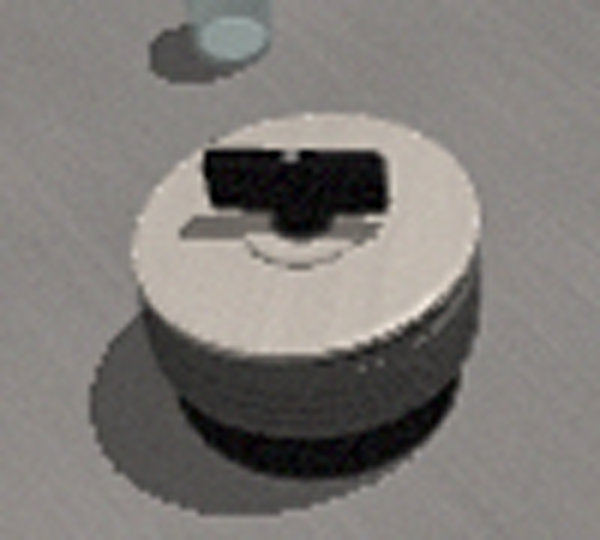

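View pics/b2.png

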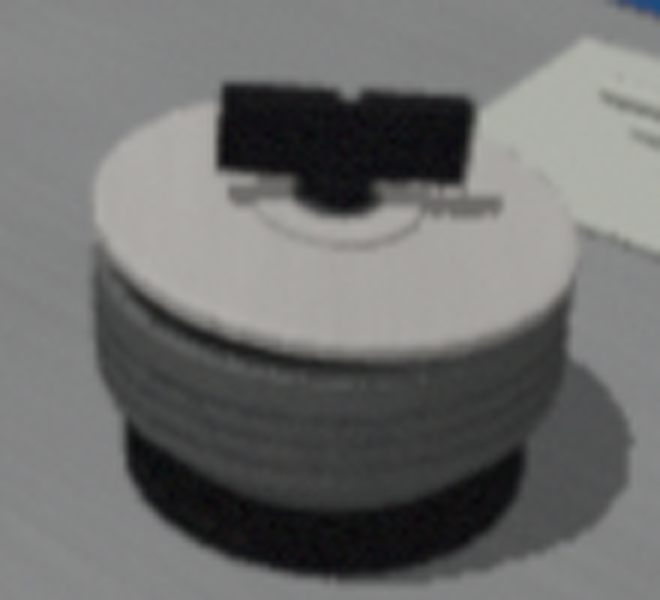

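Call:
send_rows([
  [[-0.0236,-0.025,-0.0026],[0,0,0],-1],
  [[-0.0236,-0.025,-0.0026],[0,0,0],-1],
  [[-0.0236,-0.025,-0.0026],[0,0,0],-1],
  [[-0.0236,-0.025,-0.0026],[0,0,0],-1],
  [[-0.0236,-0.025,-0.0026],[0,0,0],-1],
])

```text
t: 0.57
eef_pos: [0.2322, 0.4568, 0.1997]
tool_rot: [-180.0, -0.0, 166.5]
contact_force: [0.4, 0.4, -0.2]
grip_width: 0.0873
```

Call:
send_rows([
  [[-0.0236,-0.025,-0.0026],[0,0,0],-1],
  [[-0.0236,-0.025,-0.0026],[0,0,0],-1],
  [[-0.0236,-0.025,-0.0026],[0,0,0],-1],
  [[-0.0236,-0.025,-0.0026],[0,0,0],-1],
  [[-0.0236,-0.025,-0.0026],[0,0,0],-1],
])

```text
t: 0.98
eef_pos: [0.3176, 0.3076, 0.2129]
tool_rot: [-180.0, -0.0, 166.5]
contact_force: [1.0, 0.2, -0.6]
grip_width: 0.0871
```

Call:
send_rows([
  [[-0.0236,-0.025,-0.0026],[0,0,0],-1],
  [[-0.0236,-0.025,-0.0026],[0,0,0],-1],
  [[-0.0236,-0.025,-0.0026],[0,0,0],-1],
  [[-0.0236,-0.025,-0.0026],[0,0,0],-1],
  [[-0.0236,-0.025,-0.0026],[0,0,0],-1],
])

```text
t: 1.4
eef_pos: [0.403, 0.1584, 0.226]
tool_rot: [180.0, -0.0, 166.4]
contact_force: [0.7, 1.0, 0.0]
grip_width: 0.0872
```

Call:
send_rows([
  [[-0.0236,-0.025,-0.0026],[0,0,0],-1],
  [[-0.0236,-0.025,-0.0026],[0,0,0],-1],
  [[-0.0236,-0.025,-0.0026],[0,0,0],-1],
  [[-0.0236,-0.025,-0.0026],[0,0,0],-1],
  [[-0.0236,-0.025,-0.0026],[0,0,0],-1],
])

```text
t: 1.82
eef_pos: [0.4884, 0.0091, 0.2388]
tool_rot: [180.0, -0.0, 166.4]
contact_force: [0.5, 0.8, -0.1]
grip_width: 0.0868
```

Call:
send_rows([
  [[-0.0236,-0.025,-0.0026],[0,0,0],-1],
  [[-0.0236,-0.025,-0.0026],[0,0,0],-1],
  [[-0.0236,-0.025,-0.0026],[0,0,0],-1],
  [[-0.0236,-0.025,-0.0026],[0,0,0],-1],
  [[-0.0236,-0.025,-0.0026],[0,0,0],-1],
])

```text
t: 2.23
eef_pos: [0.5738, -0.1399, 0.2516]
tool_rot: [180.0, -0.0, 166.4]
contact_force: [0.4, 0.1, 0.3]
grip_width: 0.0872
```

Call:
send_rows([
  [[0,0,0],[0,0,6.8],-1],
  [[0,0,0],[0,0,6.8],-1],
  [[0,0,0],[0,0,6.8],-1],
  [[0,0,0],[0,0,6.8],-1],
  [[0,0,0],[0,0,0],-1],
])

```text
t: 2.65
eef_pos: [0.5732, -0.1384, 0.2514]
tool_rot: [-180.0, -0.1, 139.1]
contact_force: [0.2, -0.4, 1.0]
grip_width: 0.0873
```

```bash
python3 - <<'E'
from h import *
s=bot.get_state();print(s['t'],s['eef_pos'],s['tool_rot'],s['qvel'],s['contact_force'])
import pickle
for n in("wrist","scene","side"):
    p=P(n);im=bot.grab_frame(n)[:,:,::-1];cv2.imwrite(f'pics/c_{n}.png',im);pickle.dump(p,open(f'c_{n}.pkl','wb'))
E
```

```text
2.65 [ 0.57316972 -0.1384243   0.2513655 ] [-1.79985922e+02 -6.16021891e-02  1.39101176e+02] [ 1.44233300e-01 -2.63252321e-01  1.73677634e-02 -2.32213845e-01
 -3.36215853e-03 -9.37090114e+00] [ 0.22490004 -0.40816492  0.97001593]
```

View pics/c_wrist.png

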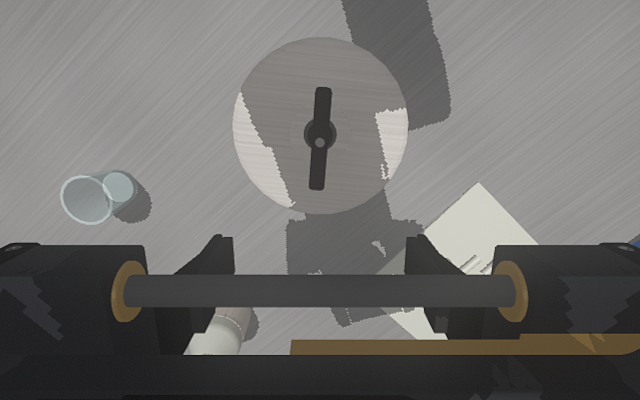

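```bash
cat > ell.py <<'E'
from h import *
def circ(p,e,r=.086):
    (cx,cy),(a,b),th=e;a/=2;b/=2;t=np.radians(th)
    Rm=np.array([[np.cos(t),-np.sin(t)],[np.sin(t),np.cos(t)]])
    M=Rm@np.diag([1/a**2,1/b**2])@Rm.T;c=np.array([cx,cy])
    C=np.zeros((3,3));C[:2,:2]=M;C[:2,2]=C[2,:2]=-M@c;C[2,2]=c@M@c-1
    Q=p["K"].T@C@p["K"]
    w,V=np.linalg.eigh(Q)
    if (w<0).sum()==2: w,V=np.linalg.eigh(-Q)
    i=np.argsort(-w);w=w[i];V=V[:,i] # l1>=l2>0>l3
    l1,l2,l3=w;out=[]
    for s1 in(1,-1):
     for s2 in (1,-1):
      n=V@np.array([s1*np.sqrt((l1-l2)/(l1-l3)),0,s2*np.sqrt((l2-l3)/(l1-l3))])
      # centre: z0
      z0=l2*r/np.sqrt(-l1*l3)
      X=z0*V@np.array([s1*l3/l2*np.sqrt((l1-l2)/(l1-l3)),0,s2*l1/l2*np.sqrt((l2-l3)/(l1-l3))])
      # verify sign conv both ways
      for X_ in (X,-X):
        if X_[2]>0:
          N=p["R"].T@n;N*=np.sign(N[2]);out.append((p["R"].T@(X_-p["t"]),N,np.degrees(np.arccos(N[2])),np.degrees(np.arctan2(-N[1],-N[0]))))
    return out
E
python3 - <<'E'
from ell import *
for n,box in(("scene",(250,140,325,200)),("side",(322,190,418,245))):
    im=cv2.imread(f'pics/a_{n}.png');g=cv2.cvtColor(im,6);x0,y0,x1,y1=box
    sub=g[y0:y1,x0:x1];print(n,np.percentile(sub,[5,50,90]))
    sub=cv2.resize(sub,None,fx=8,fy=8,interpolation=cv2.INTER_CUBIC)
    m=(sub>150).astype(np.uint8)
    cs,_=cv2.findContours(m,0,1);c=max(cs,key=cv2.contourArea)
    h=cv2.convexHull(c);e=cv2.fitEllipseAMS(h)
    v=cv2.cvtColor(sub,8);cv2.drawContours(v,[c],-1,(0,255,0),1);cv2.ellipse(v,e,(0,0,255),1);cv2.imwrite(f'pics/d_{n}.png',v)
    E=((e[0][0]+.5)/8-.5+x0,(e[0][1]+.5)/8-.5+y0),(e[1][0]/8,e[1][1]/8),e[2]
    print(E)
    for o in circ(P(n),E):print(o)
E
```

```text
scene [ 17. 135. 185.]
((285.54973220825195, 168.40860557556152), (40.11381912231445, 58.715782165527344), 260.5946960449219)
(array([ 0.54231492, -0.10242427,  0.09808792]), array([-0.46527353, -0.88379141,  0.04932833]), np.float64(87.17254762838593), np.float64(62.23535998363024))
(array([ 0.5403461 , -0.1067687 ,  0.10299607]), array([ 0.04513884, -0.04328619,  0.99804248]), np.float64(3.585598533872817), np.float64(136.2002689806007))
(array([ 0.5403461 , -0.1067687 ,  0.10299607]), array([ 0.04513884, -0.04328619,  0.99804248]), np.float64(3.585598533872817), np.float64(136.2002689806007))
(array([ 0.54231492, -0.10242427,  0.09808792]), array([-0.46527353, -0.88379141,  0.04932833]), np.float64(87.17254762838593), np.float64(62.23535998363024))
side [ 18. 134. 171.]
((379.44714736938477, 211.4525604248047), (50.03948211669922, 97.88101196289062), 84.86695861816406)
(array([ 0.46677757, -0.18862208,  0.16778649]), array([0.61222532, 0.63618378, 0.46952142]), np.float64(61.99676473763624), np.float64(-133.90056047828347))
(array([ 0.46973272, -0.18447121,  0.1761686 ]), array([-0.09715801,  0.08729075,  0.99143363]), np.float64(7.504927916472278), np.float64(-41.93782649993033))
(array([ 0.46973272, -0.18447121,  0.1761686 ]), array([-0.09715801,  0.08729075,  0.99143363]), np.float64(7.504927916472278), np.float64(-41.93782649993033))
(array([ 0.46677757, -0.18862208,  0.16778649]), array([0.61222532, 0.63618378, 0.46952142]), np.float64(61.99676473763624), np.float64(-133.90056047828347))
```

View pics/d_side.png

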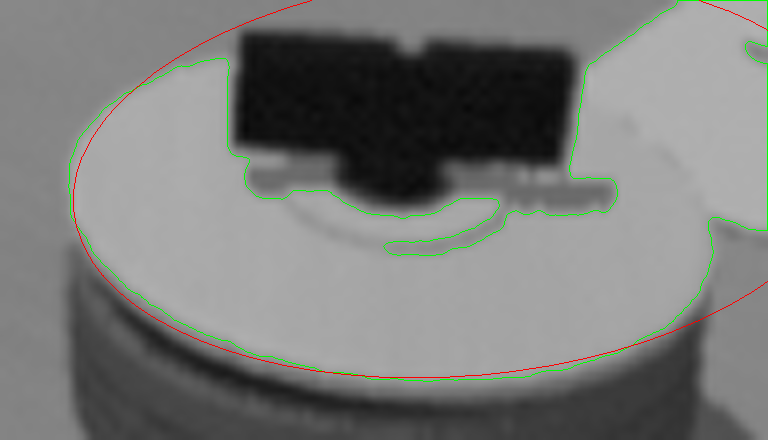

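View pics/d_scene.png

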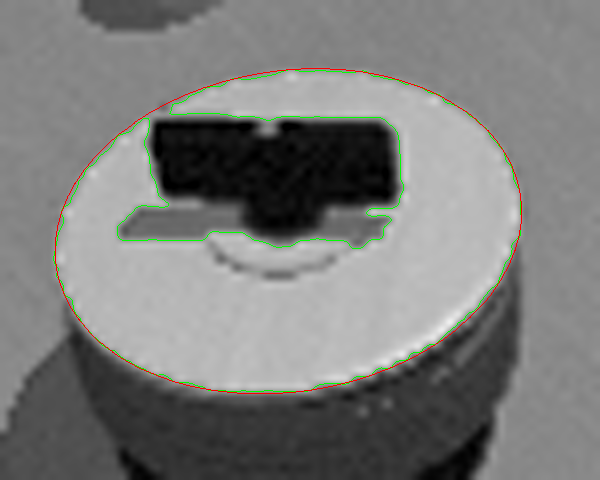

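```bash
python3 - <<'E'
from ell import *
n="side";x0,y0,x1,y1=(322,190,418,245)
im=cv2.imread(f'pics/a_{n}.png');g=cv2.cvtColor(im,6)
sub=cv2.resize(g[y0:y1,x0:x1],None,fx=8,fy=8,interpolation=cv2.INTER_CUBIC)
for T in(145,150):
    m=(sub>T).astype(np.uint8);cs,_=cv2.findContours(m,0,1);c=max(cs,key=cv2.contourArea)[:,0]
    x,y=c.T
    k=((x<222)&(y<200)&((x<200)|(y<66)))&((x<200)) | (y>262) | ((x>708)&(x<720)&(y>215)) | ((x<222)&(y<75))|((x<130)) 
    # drop interior
    q=c[k]
    for f in(cv2.fitEllipseDirect,cv2.fitEllipseAMS):
        e=f(q.astype(np.float32).reshape(-1,1,2))
        E=((e[0][0]+.5)/8-.5+x0,(e[0][1]+.5)/8-.5+y0),(e[1][0]/8,e[1][1]/8),e[2]
        o=min(circ(P(n),E),key=lambda o:o[2]);print(T,E,o)
v=cv2.cvtColor(sub,8)
for a in q:cv2.circle(v,tuple(map(int,a)),1,(0,255,0))
cv2.ellipse(v,e,(0,0,255),1);cv2.imwrite(f'pics/d2_{n}.png',v)
import pickle
p=pickle.load(open('c_wrist.pkl','rb'))
print('lid c',onz(p,(320.5,125.5),.105),'bar',onz(p,(324,88),.148),onz(p,(316.5,189),.148))
E
```

```text
145 ((370.3374252319336, 216.09497833251953), (41.87881851196289, 81.69634246826172), 96.69969940185547) (array([ 0.5415102 , -0.10751104,  0.10246505]), array([ 0.03337173, -0.04976682,  0.99820318]), np.float64(3.435221935440573), np.float64(123.84429511052244))
145 ((370.3374252319336, 216.09497833251953), (41.87881851196289, 81.69634246826172), 96.69969940185547) (array([ 0.5415102 , -0.10751104,  0.10246505]), array([ 0.03337173, -0.04976682,  0.99820318]), np.float64(3.435221935440573), np.float64(123.84429511052244))
150 ((370.3768768310547, 216.09811782836914), (41.448726654052734, 81.32008361816406), 96.59341430664062) (array([ 0.54399348, -0.10559064,  0.10053697]), array([ 0.03512392, -0.04636105,  0.99830705]), np.float64(3.3344266993612943), np.float64(127.14818597459147))
150 ((370.3768768310547, 216.09811782836914), (41.448726654052734, 81.32008361816406), 96.59341430664062) (array([ 0.54399348, -0.10559064,  0.10053697]), array([ 0.03512392, -0.04636105,  0.99830705]), np.float64(3.3344266993612943), np.float64(127.14818597459147))
lid c [ 0.53602753 -0.10222578  0.105     ] bar [ 0.51256061 -0.07835908  0.148     ] [ 0.57336156 -0.1394704   0.148     ]
```

View pics/d2_side.png

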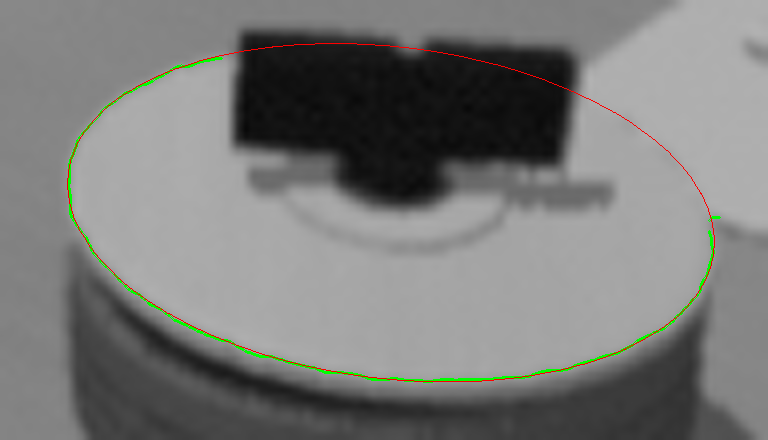

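Call:
send_rows([
  [[0.028,0.0028,0.01],[0,0,0],1],
  [[0.028,0.0027,0.01],[0,0,0],1],
  [[0.028,0.0027,0.01],[0,0,0],1],
  [[0.0275,0.0027,0.01],[0,0,0],1],
  [[0,0,0.02],[0,0,0],1],
])

```text
t: 3.22
eef_pos: [0.4923, -0.0537, 0.1926]
tool_rot: [180.0, -0.1, 139.5]
contact_force: [0.6, -0.8, -0.5]
grip_width: 0.0615
```

Call:
send_rows([
  [[0,0,0.02],[0,0,0],1],
  [[0,0,0.02],[0,0,0],1],
  [[0,0,0],[0,0,0],1],
  [[0,0,0],[0,0,0],1],
])

```text
t: 3.55
eef_pos: [0.4955, -0.0571, 0.1514]
tool_rot: [-180.0, -0.1, 139.3]
contact_force: [-0.3, -0.0, 1.3]
grip_width: 0.0348
```

```bash
python3 - <<'E'
from h import *
s=bot.get_state();print(s['t'],s['eef_pos'],s['tool_rot'],s['contact_force'],s['grip_width'])
im=bot.grab_frame("side")[:,:,::-1];cv2.imwrite('pics/e.png',cv2.resize(im[130:290,280:440],None,fx=4,fy=4,interpolation=2)[:600])
im=bot.grab_frame("scene")[:,:,::-1];cv2.imwrite('pics/e2.png',cv2.resize(im[80:230,220:400],None,fx=4,fy=4,interpolation=2))
E
```

```text
3.55 [ 0.49553787 -0.05705205  0.15138309] [-1.79950697e+02 -1.23260166e-01  1.39314162e+02] [-0.32052797 -0.01974022  1.28933313] 0.03482320084511166
```

View pics/e.png

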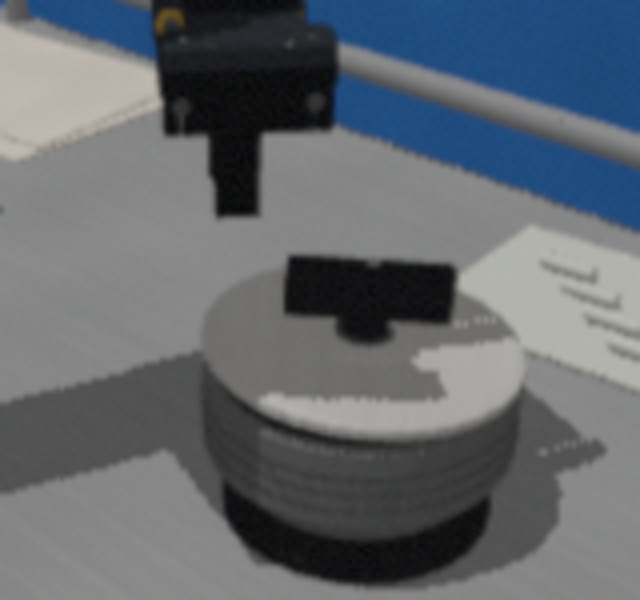

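View pics/e2.png

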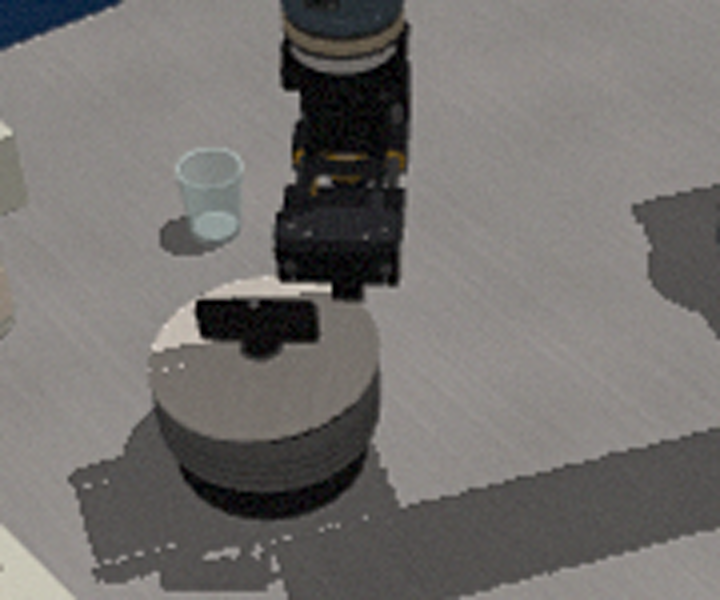

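Call:
send_rows([
  [[0,0,0.006],[0,0,0],1],
  [[0,0,0.006],[0,0,0],1],
  [[0,0,0.006],[0,0,0],1],
  [[0,0,0.006],[0,0,0],1],
  [[0,0,0],[0,0,0],1],
])

```text
t: 4.07
eef_pos: [0.4952, -0.0571, 0.1266]
tool_rot: [-179.9, -0.1, 139.2]
contact_force: [-0.9, 0.1, -0.4]
grip_width: 0.0016
```

Call:
send_rows([
  [[0,0,0.002],[0,0,0],1],
  [[0,0,0.002],[0,0,0],1],
  [[0,0,0.002],[0,0,0],1],
  [[0,0,0.002],[0,0,0],1],
  [[0,0,0.002],[0,0,0],1],
])

```text
t: 4.48
eef_pos: [0.4962, -0.0574, 0.1177]
tool_rot: [180.0, 0.0, 139.2]
contact_force: [0.4, 0.1, -1.2]
grip_width: 0.0006
```

Call:
send_rows([
  [[0,0,0.001],[0,0,0],1],
  [[0,0,0.001],[0,0,0],1],
  [[0,0,0.001],[0,0,0],1],
  [[0,0,0.001],[0,0,0],1],
  [[0,0,0.001],[0,0,0],1],
])

```text
t: 4.9
eef_pos: [0.4962, -0.0574, 0.1128]
tool_rot: [180.0, 0.0, 139.2]
contact_force: [0.0, 0.2, -0.2]
grip_width: 0.0006
```

Call:
send_rows([
  [[0,0,0.001],[0,0,0],1],
  [[0,0,0.001],[0,0,0],1],
  [[0,0,0.001],[0,0,0],1],
  [[0,0,0.001],[0,0,0],1],
])

```text
t: 5.23
eef_pos: [0.4962, -0.0574, 0.1088]
tool_rot: [-180.0, 0.0, 139.2]
contact_force: [-0.1, -0.6, 0.6]
grip_width: 0.0003
```

Call:
send_rows([
  [[0,0,0.001],[0,0,0],1],
  [[0,0,0.001],[0,0,0],1],
])

```text
t: 5.4
eef_pos: [0.4962, -0.0574, 0.1068]
tool_rot: [180.0, 0.0, 139.2]
contact_force: [0.2, 0.8, -0.4]
grip_width: 0.0005
```

Call:
send_rows([
  [[0,0,0.001],[0,0,0],1],
  [[0,0,0.001],[0,0,0],1],
])

```text
t: 5.57
eef_pos: [0.4962, -0.0574, 0.1048]
tool_rot: [180.0, 0.0, 139.2]
contact_force: [-0.4, 0.5, 0.4]
grip_width: 0.0006
```

Call:
send_rows([
  [[0,0,0.001],[0,0,0],1],
  [[0,0,0.001],[0,0,0],1],
])

```text
t: 5.73
eef_pos: [0.4962, -0.0574, 0.1028]
tool_rot: [180.0, 0.0, 139.2]
contact_force: [-0.9, -0.1, 1.2]
grip_width: 0.0006
```

```bash
python3 - <<'E'
from h import *
im=bot.grab_frame("side")[:,:,::-1];cv2.imwrite('pics/f.png',cv2.resize(im[150:290,290:440],None,fx=4,fy=4,interpolation=2)[:600])
im=bot.grab_frame("scene")[:,:,::-1];cv2.imwrite('pics/f2.png',cv2.resize(im[80:230,220:400],None,fx=4,fy=4,interpolation=2))
im=bot.grab_frame("wrist")[:,:,::-1];cv2.imwrite('pics/f3.png',im)
E
```

```text
(no output)
```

View pics/f.png

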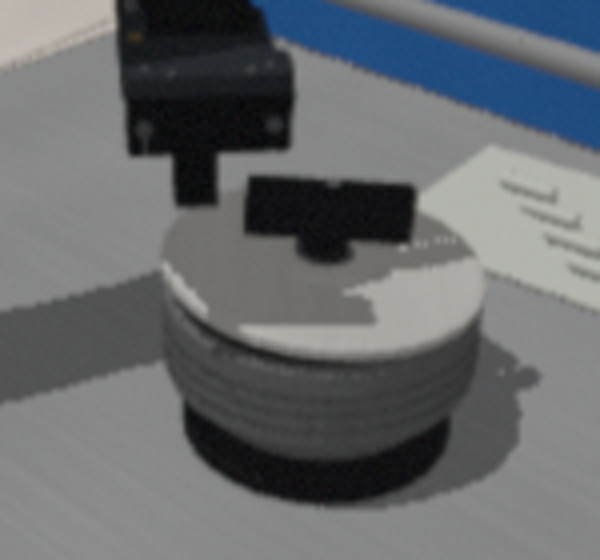

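View pics/f2.png

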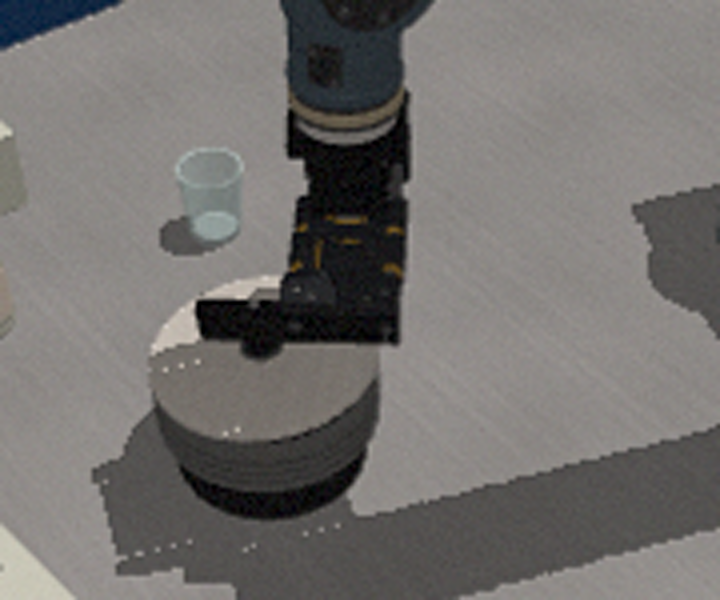

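View pics/f3.png

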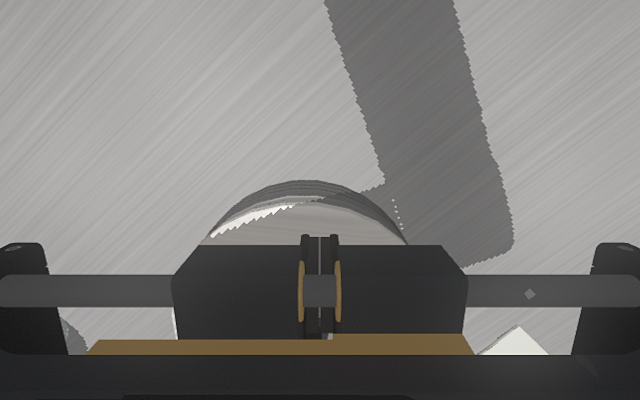

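```bash
python3 - <<'E'
from h import *
s=bot.get_state();print(s['eef_pos'],s['contact_force'],s['joint_pos'])
for n in("side","scene","wrist"):
    p=P(n)
    print(n,proj(p,s['eef_pos']),proj(p,[.496,-.057,.11]),proj(p,[.54,-.106,.104]))
p=P("side");q=P("scene")
# tip centre seen in side
u=(290+195/4,150+205/4);print(u,onz(p,u,.103),onz(p,u,.11))
E
```

```text
[ 0.4961102  -0.05732872  0.10276106] [0.17782211 0.68571462 0.13205767] [-1.94345575e+01  2.80228664e+01  1.04636606e+02  1.93684335e-03
  4.73529140e+01 -6.86679164e+01]
side [338.28312637 213.32015977] [338.12364314 210.36331746] [369.06261759 213.47528012]
scene [307.66088596 170.11224471] [307.70912074 168.37273713] [285.73095686 167.17115071]
wrist [316.45868547 229.78858475] [316.67553569 233.76244456] [304.15468953 323.45614576]
(338.75, 201.25) [ 0.53467793 -0.02059876  0.103     ] [ 0.52563549 -0.02957355  0.11      ]
```

```bash
python3 - <<'E'
from h import *
p=P("side");q=P("scene")
print(proj(p,[.1462,.6068,.1859]),proj(q,[.1462,.6068,.1859]))
print('c',proj(p,[.5732,-.1384,.2514]),proj(q,[.5732,-.1384,.2514]))
print('e',proj(p,[.4955,-.0571,.1514]),proj(q,[.4955,-.0571,.1514]))
for n,nm in (("a","side"),("a","scene"),("c","side"),("c","scene")):
    im=cv2.imread(f'pics/{n}_{nm}.png')
    X=[.1462,.6068,.1859] if n=='a' else [.5732,-.1384,.2514]
    u=proj(P(nm),X);cv2.circle(im,tuple(int(round(v)) for v in u),2,(0,0,255),-1)
    x,y=int(u[0]),int(u[1]);c=im[max(0,y-60):y+40,max(0,x-50):x+50]
    cv2.imwrite(f'pics/g_{n}{nm}.png',c)
ims=[cv2.resize(cv2.imread(f'pics/g_{a}.png'),(300,290)) for a in("aside","ascene","cside","cscene")]
cv2.imwrite('pics/g.png',np.vstack([np.hstack(ims[:2]),np.hstack(ims[2:])]))
E
```

```text
[ 62.77652401 143.83664201] [620.48780187 241.34473566]
c [395.89733876 147.55907337] [264.78179073 125.66497224]
e [337.9043335  193.24076194] [307.53333224 157.70791689]
```

View pics/g.png

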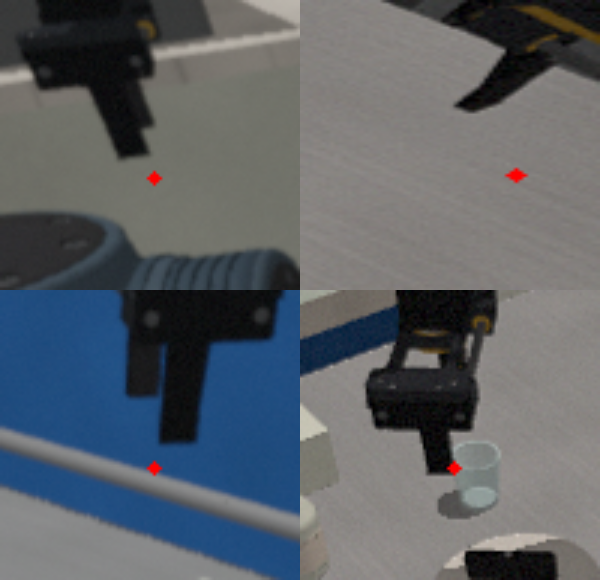

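```bash
python3 - <<'E'
from h import *
o=[]
for nm,X in (("side",[.4961,-.0573,.1028]),("scene",[.4961,-.0573,.1028])):
    im=bot.grab_frame(nm)[:,:,::-1].copy();p=P(nm);u=proj(p,X);w=proj(p,[.496,-.0573,.122])
    x,y=map(int,u);c=cv2.resize(im[y-50:y+30,x-40:x+40],None,fx=5,fy=5,interpolation=0)
    for v,col in((u,(0,0,255)),(w,(0,255,255))):cv2.circle(c,(int((v[0]-x+40.5)*5),int((v[1]-y+50.5)*5)),3,col,-1)
    o.append(c)
cv2.imwrite('pics/i.png',np.hstack(o))
E
```

```text
(no output)
```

View pics/i.png

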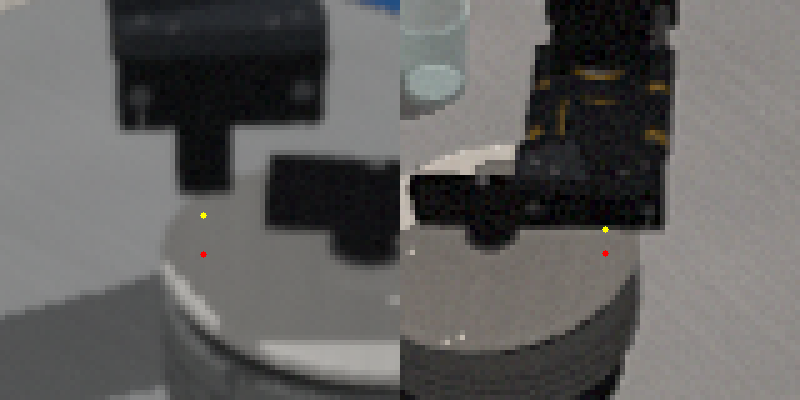

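```bash
python3 - <<'E'
from h import *
p=P("side");q=P("scene")
X,e=tri(p,(392.7,123.2),q,(259.7,127.8));print(X,e)
t=np.array([.5732,-.1384,.2514]);d=X-t
x=np.array([-.756,.655,0]);y=np.array([.655,.756,0]);print(d@x,d@y,d[2])
E
```

```text
[ 0.607992   -0.10118598  0.2839484 ] 0.00018875381808556603
-0.001927574378041246 0.05092255778279304 0.03254840386700958
```

```bash
python3 - <<'E'
from h import *
p=P("side");t=np.array([.4961,-.0573]);y=np.array([.655,.756])
for k in(0,.03,.06,.095):
    for z in (.13,.15,.17,.19,.21):
        print(k,z,proj(p,[*(t-k*y),z]))
E
```

```text
0 0.13 [338.21824954 202.18822215]
0 0.15 [338.17893158 193.77305162]
0 0.17 [338.13860731 185.14250217]
0 0.19 [338.09723761 176.28819798]
0 0.21 [338.05478126 167.20132321]
0.03 0.13 [339.33533908 209.29427577]
0.03 0.15 [339.30925149 200.67672306]
0.03 0.17 [339.28247246 191.83076881]
0.03 0.19 [339.25497414 182.74721067]
0.03 0.21 [339.22672716 173.41634521]
0.06 0.13 [340.53259955 216.91031435]
0.06 0.15 [340.52179137 208.08257066]
0.06 0.17 [340.51068617 199.01222793]
0.06 0.19 [340.49927152 189.68914638]
0.06 0.21 [340.48753433 180.10261316]
0.095 0.13 [342.04274767 226.51670051]
0.095 0.15 [342.05283685 217.43375957]
0.095 0.17 [342.06321576 208.08998673]
0.095 0.19 [342.07389705 198.47398297]
0.095 0.21 [342.08489415 188.57367526]
```

The images show the fingertips about 33 mm above the reported TCP, and both cameras agree. I'll keep going down slowly and watch the force.

Call:
send_rows([
  [[0,0,0.002],[0,0,0],1],
  [[0,0,0.002],[0,0,0],1],
  [[0,0,0.002],[0,0,0],1],
  [[0,0,0.001],[0,0,0],1],
])

```text
t: 6.32
eef_pos: [0.496, -0.0573, 0.0955]
tool_rot: [-180.0, -0.0, 139.2]
contact_force: [0.0, 0.4, 0.1]
grip_width: 0.0005
```

```bash
python3 - <<'E'
from h import *
s=bot.get_state();print(s['t'],s['eef_pos'],s['contact_force'])
im=bot.grab_frame("side")[:,:,::-1];cv2.imwrite('pics/j.png',cv2.resize(im[150:290,290:440],None,fx=4,fy=4,interpolation=2)[:600])
E
```

```text
6.3167 [ 0.49596285 -0.0572869   0.09550956] [0.04146453 0.44046363 0.11239483]
```

View pics/j.png

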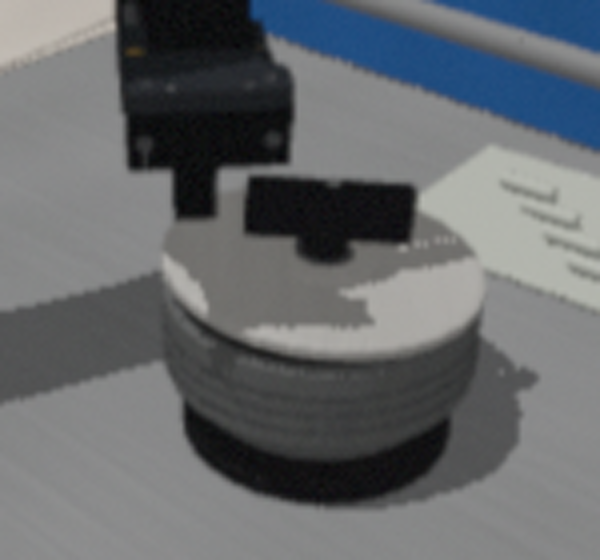

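The tip is at crop (195,217), still clear of the lid, and there's no force yet. Carrying on down.

Call:
send_rows([
  [[0,0,0.002],[0,0,0],1],
  [[0,0,0.002],[0,0,0],1],
  [[0,0,0.002],[0,0,0],1],
  [[0,0,0.001],[0,0,0],1],
])

```text
t: 6.7
eef_pos: [0.496, -0.0573, 0.0885]
tool_rot: [-180.0, -0.0, 139.2]
contact_force: [-0.8, -0.2, 0.1]
grip_width: 0.0002
```

Call:
send_rows([
  [[0,0,0.001],[0,0,0],1],
  [[0,0,0.001],[0,0,0],1],
  [[0,0,0.001],[0,0,0],1],
])

```text
t: 6.95
eef_pos: [0.4962, -0.0574, 0.0858]
tool_rot: [180.0, 0.0, 139.2]
contact_force: [0.2, 0.3, 0.7]
grip_width: 0.0005
```

Call:
send_rows([
  [[0,0,0.001],[0,0,0],1],
  [[0,0,0.001],[0,0,0],1],
  [[0,0,0.001],[0,0,0],1],
])

```text
t: 7.2
eef_pos: [0.4962, -0.0574, 0.0828]
tool_rot: [180.0, 0.0, 139.2]
contact_force: [0.8, 0.5, -0.6]
grip_width: 0.0005
```

Call:
send_rows([
  [[0,0,0.001],[0,0,0],1],
  [[0,0,0.001],[0,0,0],1],
  [[0,0,0.001],[0,0,0],1],
])

```text
t: 7.45
eef_pos: [0.4962, -0.0574, 0.0797]
tool_rot: [-180.0, -0.0, 139.2]
contact_force: [0.0, 0.3, -0.2]
grip_width: 0.0004
```

Call:
send_rows([
  [[0,0,0.001],[0,0,0],1],
  [[0,0,0.001],[0,0,0],1],
])

```text
t: 7.62
eef_pos: [0.4962, -0.0574, 0.0778]
tool_rot: [-180.0, 0.0, 139.2]
contact_force: [-0.1, -0.7, 0.3]
grip_width: 0.0003
```

Call:
send_rows([
  [[0,0,0.001],[0,0,0],1],
  [[0,0,0.001],[0,0,0],1],
])

```text
t: 7.78
eef_pos: [0.4961, -0.0572, 0.0761]
tool_rot: [180.0, -0.0, 139.2]
contact_force: [-0.7, 0.3, 4.0]
grip_width: 0.0008
```

Call:
send_rows([
  [[0,0,0.001],[0,0,0],1],
  [[0,0,0.001],[0,0,0],1],
])

```text
t: 7.95
eef_pos: [0.4959, -0.0571, 0.074]
tool_rot: [180.0, -0.0, 139.2]
contact_force: [-0.4, 2.1, 4.5]
grip_width: 0.0004
```

Call:
send_rows([
  [[0,0,0.001],[0,0,0],1],
  [[0,0,0.001],[0,0,0],1],
  [[0,0,0.001],[0,0,0],1],
])

```text
t: 8.2
eef_pos: [0.4957, -0.0569, 0.0707]
tool_rot: [-180.0, -0.1, 139.2]
contact_force: [-1.5, 2.4, 3.9]
grip_width: 0.0003
```

Call:
send_rows([
  [[0,0,0.001],[0,0,0],1],
  [[0,0,0.001],[0,0,0],1],
])

```text
t: 8.37
eef_pos: [0.4958, -0.0571, 0.0687]
tool_rot: [-180.0, -0.0, 139.2]
contact_force: [-1.9, 2.2, 3.9]
grip_width: 0.0004
```

Call:
send_rows([
  [[0,0,0.001],[0,0,0],1],
])

```text
t: 8.45
eef_pos: [0.4958, -0.0572, 0.0677]
tool_rot: [-180.0, -0.0, 139.2]
contact_force: [-1.3, 2.6, 4.7]
grip_width: 0.0005
```

Call:
send_rows([
  [[0,0,0.001],[0,0,0],1],
])

```text
t: 8.53
eef_pos: [0.4959, -0.0572, 0.0667]
tool_rot: [-180.0, -0.0, 139.2]
contact_force: [-2.7, 2.2, 2.9]
grip_width: 0.0004
```

Call:
send_rows([
  [[0,0,0.001],[0,0,0],1],
])

```text
t: 8.62
eef_pos: [0.4959, -0.0572, 0.0658]
tool_rot: [-180.0, -0.0, 139.2]
contact_force: [-2.7, 3.1, 9.6]
grip_width: 0.0004
```

Call:
send_rows([
  [[0,0,0.001],[0,0,0],1],
])

```text
t: 8.7
eef_pos: [0.4959, -0.0572, 0.0654]
tool_rot: [-180.0, -0.0, 139.2]
contact_force: [-3.2, 3.8, 15.1]
grip_width: 0.0006
```

Call:
send_rows([
  [[0,0,0.001],[0,0,0],1],
])

```text
t: 8.78
eef_pos: [0.4959, -0.0572, 0.0648]
tool_rot: [-180.0, -0.0, 139.2]
contact_force: [-4.1, 3.6, 15.8]
grip_width: 0.0008
```

Call:
send_rows([
  [[0,0,0.001],[0,0,0],1],
])

```text
t: 8.87
eef_pos: [0.496, -0.0572, 0.064]
tool_rot: [-180.0, -0.0, 139.2]
contact_force: [-4.1, 3.0, 16.6]
grip_width: 0.0004
```

Call:
send_rows([
  [[0,0,0.001],[0,0,0],1],
])

```text
t: 8.95
eef_pos: [0.496, -0.0572, 0.0631]
tool_rot: [180.0, 0.0, 139.2]
contact_force: [-4.3, 3.0, 16.3]
grip_width: 0.0003
```

Call:
send_rows([
  [[0,0,0.001],[0,0,0],1],
])

```text
t: 9.03
eef_pos: [0.496, -0.0572, 0.0621]
tool_rot: [180.0, 0.0, 139.2]
contact_force: [-4.7, 3.2, 16.9]
grip_width: 0.0005
```

Call:
send_rows([
  [[0,0,0.001],[0,0,0],1],
])

```text
t: 9.12
eef_pos: [0.496, -0.0572, 0.0614]
tool_rot: [180.0, 0.0, 139.2]
contact_force: [-5.7, 3.9, 24.4]
grip_width: 0.0008
```

Call:
send_rows([
  [[0,0,0.0005],[0,0,0],1],
])

```text
t: 9.2
eef_pos: [0.496, -0.0571, 0.0613]
tool_rot: [180.0, 0.0, 139.2]
contact_force: [-5.8, 3.5, 26.0]
grip_width: 0.0004
```

Call:
send_rows([
  [[0,0,0.0005],[0,0,0],1],
  [[0,0,0],[0,0,0],1],
  [[0,0,0],[0,0,0],1],
  [[0,0,0],[0,0,0],1],
])

```text
t: 9.53
eef_pos: [0.496, -0.0572, 0.0612]
tool_rot: [180.0, 0.0, 139.2]
contact_force: [-6.2, 3.3, 25.5]
grip_width: 0.0006
```

Call:
send_rows([
  [[0,0,-0.01],[0,0,0],1],
  [[0,0,-0.02],[0,0,0],1],
  [[0,0,-0.03],[0,0,0],-1],
  [[0,0,-0.03],[0,0,0],-1],
  [[-0.02,-0.002,-0.03],[0,0,0],-1],
])

```text
t: 9.95
eef_pos: [0.5071, -0.0701, 0.1793]
tool_rot: [-179.9, -0.2, 139.3]
contact_force: [0.0, 0.2, 0.1]
grip_width: 0.0132
```

Call:
send_rows([
  [[-0.03,-0.003,-0.025],[0,0,0],-1],
  [[-0.03,-0.003,-0.025],[0,0,0],-1],
  [[-0.03,-0.003,-0.02],[0,0,0],-1],
  [[0,0,0],[0,0,0],-1],
  [[0,0,0],[0,0,0],-1],
])

```text
t: 10.37
eef_pos: [0.5745, -0.1399, 0.2498]
tool_rot: [180.0, 0.3, 139.1]
contact_force: [-0.5, 0.7, 0.2]
grip_width: 0.0459
```

```bash
python3 - <<'E'
from h import *
import pickle
s=bot.get_state();print(s['t'],s['eef_pos'],s['tool_rot'],s['contact_force'],abs(s['qvel']).max())
p=P("wrist");im=bot.grab_frame("wrist")[:,:,::-1];cv2.imwrite('pics/k.png',im);pickle.dump(p,open('k.pkl','wb'))
im=bot.grab_frame("side")[:,:,::-1];cv2.imwrite('pics/k2.png',cv2.resize(im[150:290,290:440],None,fx=4,fy=4,interpolation=2)[:600])
im=bot.grab_frame("scene")[:,:,::-1];cv2.imwrite('pics/k3.png',im)
E
```

```text
10.3667 [ 0.57449344 -0.13993621  0.24978263] [179.95477452   0.2874583  139.12902644] [-0.54879013  0.71011327  0.16636654] 6.024749493454624
```

View pics/k.png

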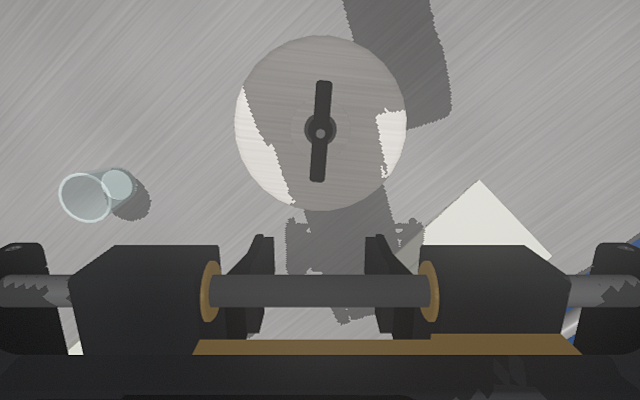

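View pics/k2.png

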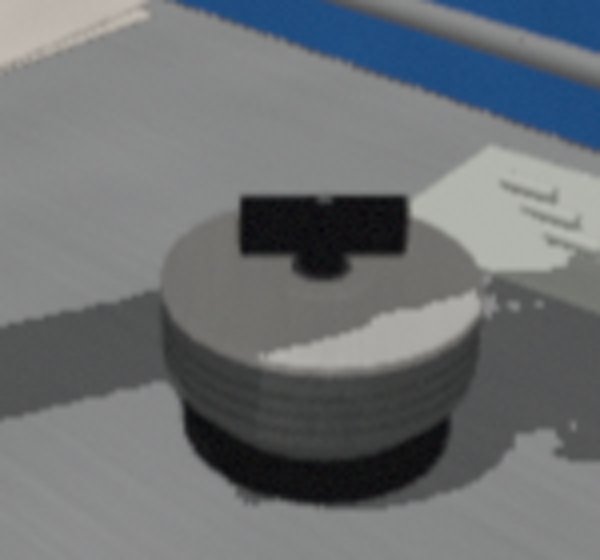

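```bash
python3 - <<'E'
from h import *
import pickle
im=cv2.imread('pics/k.png');g=cv2.cvtColor(im,6);p=pickle.load(open('k.pkl','rb'))
m=((g<75)).astype(np.uint8)*255;m[:75]=0;m[190:]=0;m[:,:290]=0;m[:,350:]=0
cs,_=cv2.findContours(m,0,1);c=max(cs,key=cv2.contourArea);r=cv2.minAreaRect(c);b=cv2.boxPoints(r);print(r)
W=np.array([onz(p,u,.140) for u in b]);print(W.mean(0));e=W[1]-W[0];f=W[2]-W[1]
for q in(e,f):print(np.linalg.norm(q),np.degrees(np.arctan2(q[1],q[0])))
# lid circle: bright/dark vs bench; manual extents
print('lid',onz(p,(320.5,123.5),.098), 'boss', onz(p,(320,133),.140))
s=P("scene");im=cv2.imread('pics/k3.png');cv2.imwrite('pics/k4.png',cv2.resize(im[110:220,220:360],None,fx=5,fy=5,interpolation=2))
E
```

```text
((319.89044189453125, 130.54110717773438), (101.00482177734375, 25.72310447692871), 87.87889862060547)
[ 0.54009127 -0.10681798  0.14      ]
0.021510415016834733 51.13266362001363
0.08667027829563272 -38.095567964935285
lid [ 0.5369339  -0.10317953  0.098     ] boss [ 0.54039255 -0.10703395  0.14      ]
```

View pics/k4.png

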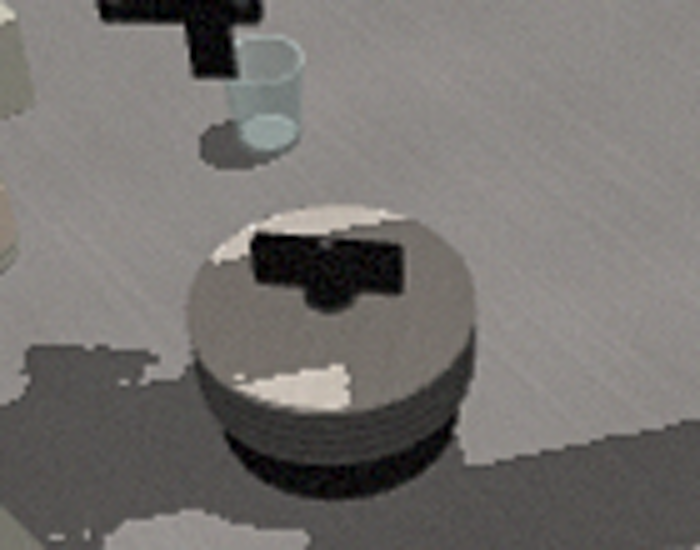

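Call:
send_rows([
  [[0.024,0.0012,0.02],[0,0,4],-1],
  [[0.0237,0.0012,0.02],[0,0,0],-1],
  [[0,0,0.03],[0,0,0],-1],
  [[0,0,0.03],[0,0,0],-0.4],
  [[0,0,0],[0,0,0],-0.4],
])

```text
t: 10.93
eef_pos: [0.5328, -0.1002, 0.1431]
tool_rot: [-179.7, -0.7, 135.3]
contact_force: [-0.9, 0.7, 0.2]
grip_width: 0.0768
```

Call:
send_rows([
  [[0,0,0],[0,0,0],-0.4],
  [[0,0,0],[0,0,0],-0.4],
])

```text
t: 11.1
eef_pos: [0.5394, -0.1033, 0.1495]
tool_rot: [180.0, 0.0, 135.3]
contact_force: [0.2, -0.1, -0.1]
grip_width: 0.067
```

```bash
python3 - <<'E'
from h import *
s=bot.get_state();print(s['t'],s['eef_pos'],s['tool_rot'],s['contact_force'],s['torque'],s['grip_width'])
a=bot.grab_frame("side")[:,:,::-1];b=bot.grab_frame("scene")[:,:,::-1]
cv2.imwrite('pics/l.png',np.hstack([cv2.resize(a[120:250,300:430],None,fx=3,fy=3,interpolation=2),cv2.resize(b[90:220,220:350],None,fx=3,fy=3,interpolation=2)]))
cv2.imwrite('pics/l2.png',bot.grab_frame("wrist")[:,:,::-1])
E
```

```text
11.1 [ 0.53941009 -0.10333821  0.14954393] [1.79985104e+02 4.54476313e-02 1.35259972e+02] [ 0.22169244 -0.11943353 -0.05661478] [-0.07784397  0.00268835 -0.03269318] 0.06697043411695126
```

View pics/l.png

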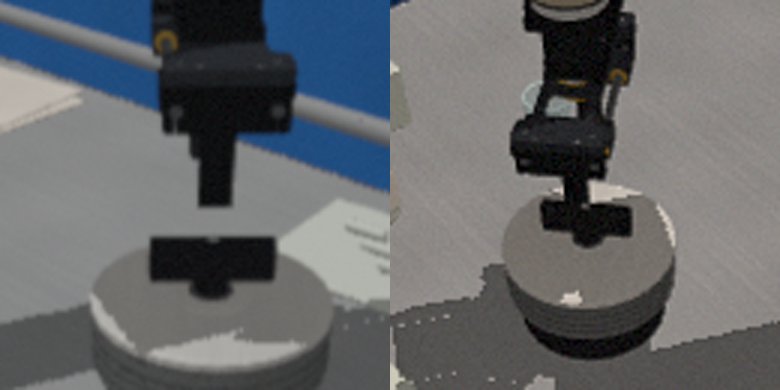

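View pics/l2.png

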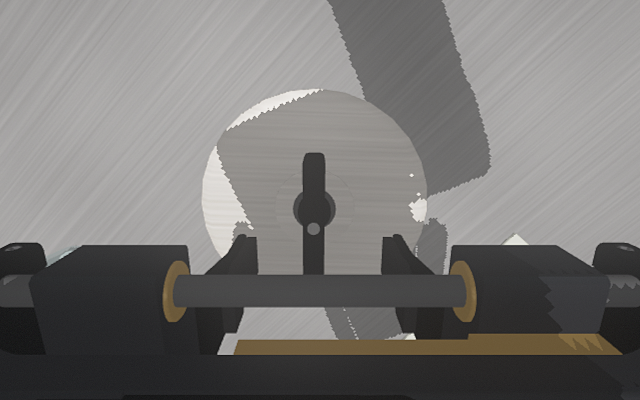

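```bash
python3 - <<'E'
from h import *
p=P("wrist");s=bot.get_state();t=s['eef_pos']
x=np.array([-.7071,.7071,0]);y=np.array([.7071,.7071,0])
for u in((313.5,229),(314,160)):
    W=onz(p,u,.140);print(W,(W-t)@x,(W-t)@y)
E
```

```text
[ 0.54133874 -0.10778146  0.14      ] -0.003471175389418452 -0.0019419645404971742
[ 0.51013191 -0.07611033  0.14      ] 0.04098983041161052 -0.0016136573566394607
```

Call:
send_rows([
  [[-0.0037,-0.002,0.02],[0,0,0],-0.4],
  [[0,0,0.02],[0,0,0],-0.4],
  [[0,0,0.02],[0,0,0],-0.4],
  [[0,0,0.015],[0,0,0],-0.4],
  [[0,0,0],[0,0,0],-0.4],
])

```text
t: 11.67
eef_pos: [0.5389, -0.1071, 0.0723]
tool_rot: [-179.9, -0.2, 135.2]
contact_force: [0.7, 0.2, 0.1]
grip_width: 0.0606
```

```bash
python3 - <<'E'
from h import *
s=bot.get_state();print(s['t'],s['eef_pos'],s['tool_rot'],s['contact_force'],s['torque'],s['grip_width'])
a=bot.grab_frame("side")[:,:,::-1];b=bot.grab_frame("scene")[:,:,::-1]
cv2.imwrite('pics/m.png',np.hstack([cv2.resize(a[140:250,310:430],None,fx=3.3,fy=3.3,interpolation=2),cv2.resize(b[110:220,225:345],None,fx=3.3,fy=3.3,interpolation=2)]))
E
```

```text
11.6667 [ 0.53891475 -0.1071065   0.0723425 ] [-179.92244704   -0.18633158  135.21343845] [0.70844751 0.24183131 0.06298234] [-0.08728193  0.05414011  0.06123277] 0.06062780341567692
```

View pics/m.png

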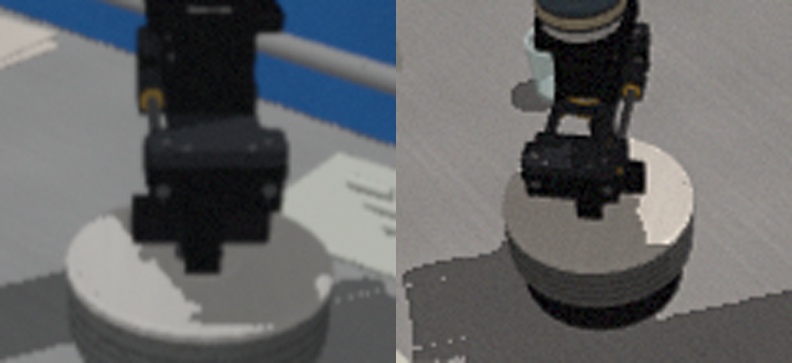

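Call:
send_rows([
  [[0,0,0],[0,0,0],1],
  [[0,0,0],[0,0,0],1],
  [[0,0,0],[0,0,0],1],
  [[0,0,0],[0,0,0],1],
  [[0,0,0],[0,0,0],1],
], newtons=45)

```text
t: 12.18
eef_pos: [0.5405, -0.1075, 0.0744]
tool_rot: [180.0, 0.1, 135.2]
contact_force: [0.3, 0.2, 1.2]
grip_width: 0.0356
```

Call:
send_rows([
  [[0,0,0],[0,0,0],1],
  [[0,0,0],[0,0,0],1],
  [[0,0,0],[0,0,0],1],
  [[0,0,0],[0,0,0],1],
  [[0,0,0],[0,0,0],1],
])

```text
t: 12.6
eef_pos: [0.5397, -0.1081, 0.0752]
tool_rot: [-179.9, 0.0, 135.3]
contact_force: [-4.4, -1.0, 10.6]
grip_width: 0.0134
```

Call:
send_rows([
  [[0,0,0],[0,0,0],1],
  [[0,0,0],[0,0,0],1],
  [[0,0,0],[0,0,0],1],
])

```text
t: 12.85
eef_pos: [0.5396, -0.1081, 0.0751]
tool_rot: [-179.9, 0.0, 135.3]
contact_force: [-3.8, -1.7, 10.5]
grip_width: 0.0139
```

```bash
python3 - <<'E'
from h import *
s=bot.get_state();print(s['t'],s['eef_pos'],s['tool_rot'],s['contact_force'],s['torque'],s['grip_width'],s['joint_pos'])
E
```

```text
12.85 [ 0.53963197 -0.10812779  0.07514607] [-1.79925946e+02  2.00363702e-02  1.35250738e+02] [-3.83614511 -1.74877732 10.54501774] [-0.3533264   0.69124037 -0.11942128] 0.013856497831006946 [-22.91788741  33.61624656  98.56199208  -0.10280336  47.83074684
 -68.09959192]
```

Call:
send_rows([
  [[0,0,0],[0,0,3],1],
  [[0,0,0],[0,0,3],1],
  [[0,0,0],[0,0,3],1],
  [[0,0,0],[0,0,3],1],
])

```text
t: 13.18
eef_pos: [0.5397, -0.1081, 0.0752]
tool_rot: [-179.9, 0.0, 123.1]
contact_force: [-4.1, -1.9, 10.6]
grip_width: 0.0139
```

```bash
cat > st.py <<'E'
from plant import bot
s=bot.get_state();print(s['t'],s['eef_pos'].round(4),s['tool_rot'].round(2),s['contact_force'].round(1),'T',s['torque'].round(3),s['grip_width'],'e6',s['effort'][5])
E
python3 st.py
```

```text
13.1833 [ 0.5397 -0.1081  0.0752] [-1.7994e+02  5.0000e-02  1.2314e+02] [-4.1 -1.9 10.6] T [-0.369  0.638  0.096] 0.013884692084068622 e6 -0.3225581254810095
```

Call:
send_rows([
  [[0,0,0],[0,0,3],1],
  [[0,0,0],[0,0,3],1],
  [[0,0,0],[0,0,3],1],
  [[0,0,0],[0,0,3],1],
])

```text
t: 13.52
eef_pos: [0.5398, -0.1081, 0.0752]
tool_rot: [-180.0, 0.1, 111.1]
contact_force: [-3.7, -1.4, 8.7]
grip_width: 0.0135
```

```bash
python3 st.py; python3 - <<'E'
from h import *
a=bot.grab_frame("side")[:,:,::-1];b=bot.grab_frame("scene")[:,:,::-1]
cv2.imwrite('pics/n.png',np.hstack([cv2.resize(a[140:250,310:430],None,fx=3.3,fy=3.3,interpolation=2),cv2.resize(b[110:220,225:345],None,fx=3.3,fy=3.3,interpolation=2)]))
E
python3 st.py
```

```text
13.5167 [ 0.5398 -0.1081  0.0752] [-1.7996e+02  6.0000e-02  1.1114e+02] [-3.7 -1.4  8.7] T [-0.383  0.645  0.096] 0.013471886019142693 e6 -0.32245240174233913
13.6167 [ 0.5398 -0.1081  0.0752] [-1.7996e+02  6.0000e-02  1.1120e+02] [-3.2 -2.7  9.9] T [-0.398  0.624 -0.098] 0.013622261782327337 e6 0.09076480055227876
```

View pics/n.png

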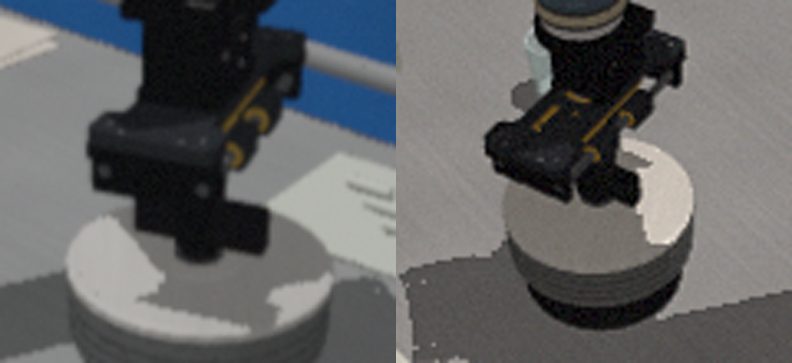

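Call:
send_rows([
  [[0,0,0],[0,0,3],1],
  [[0,0,0],[0,0,3],1],
  [[0,0,0],[0,0,3],1],
])

```text
t: 13.87
eef_pos: [0.5399, -0.1081, 0.0752]
tool_rot: [-180.0, 0.1, 102.1]
contact_force: [-3.3, -2.3, 9.5]
grip_width: 0.0134
```

```bash
python3 st.py
```

```text
13.8667 [ 0.5399 -0.1081  0.0752] [-1.7997e+02  7.0000e-02  1.0214e+02] [-3.3 -2.3  9.5] T [-0.342  0.633  0.124] 0.0133733685735481 e6 -0.32336650416255
```

Call:
send_rows([
  [[0,0,0],[0,0,3],1],
  [[0,0,0],[0,0,3],1],
])

```text
t: 14.03
eef_pos: [0.5399, -0.1081, 0.0752]
tool_rot: [-180.0, 0.1, 96.1]
contact_force: [-3.2, -1.5, 9.4]
grip_width: 0.0138
```

```bash
python3 st.py
```

```text
14.0333 [ 0.5399 -0.1081  0.0752] [-1.7998e+02  8.0000e-02  9.6140e+01] [-3.2 -1.5  9.4] T [-0.382  0.632  0.113] 0.013776365699745297 e6 -0.3221333585679531
```

Call:
send_rows([
  [[0,0,0],[0,0,3],1],
  [[0,0,0],[0,0,3],1],
])

```text
t: 14.2
eef_pos: [0.5399, -0.1081, 0.0752]
tool_rot: [-180.0, 0.1, 90.1]
contact_force: [-3.0, -0.8, 9.1]
grip_width: 0.0136
```

```bash
python3 st.py
```

```text
14.2 [ 0.5399 -0.1081  0.0752] [-1.800e+02  8.000e-02  9.014e+01] [-3.  -0.8  9.1] T [-0.371  0.569  0.083] 0.013589793948981748 e6 -0.32200307585299015
```

45° turned and still light drag.

Call:
send_rows([
  [[0,0,0],[0,0,3],1],
  [[0,0,0],[0,0,3],1],
])

```text
t: 14.37
eef_pos: [0.5399, -0.1081, 0.0752]
tool_rot: [180.0, 0.1, 84.1]
contact_force: [-3.3, -0.8, 9.1]
grip_width: 0.0135
```

```bash
python3 st.py
```

```text
14.3667 [ 0.5399 -0.1081  0.0752] [1.7999e+02 8.0000e-02 8.4140e+01] [-3.3 -0.8  9.1] T [-0.412  0.619  0.152] 0.013486940019850163 e6 -0.32143707387149334
```

Call:
send_rows([
  [[0,0,0],[0,0,3],1],
  [[0,0,0],[0,0,3],1],
])

```text
t: 14.53
eef_pos: [0.54, -0.1081, 0.0752]
tool_rot: [180.0, 0.1, 78.2]
contact_force: [-3.2, -1.5, 9.3]
grip_width: 0.0133
```

```bash
python3 st.py
```

```text
14.5333 [ 0.54   -0.1081  0.0752] [1.7998e+02 1.0000e-01 7.8210e+01] [-3.2 -1.5  9.3] T [-0.396  0.6    0.333] 0.013256016822199082 e6 -0.0796240079216659
```

Call:
send_rows([
  [[0,0,0],[0,0,3],1],
  [[0,0,0],[0,0,3],1],
])

```text
t: 14.7
eef_pos: [0.54, -0.1082, 0.0752]
tool_rot: [180.0, 0.1, 72.2]
contact_force: [-3.1, -0.7, 9.0]
grip_width: 0.0132
```

```bash
python3 st.py
```

```text
14.7 [ 0.54   -0.1082  0.0752] [1.7996e+02 1.0000e-01 7.2210e+01] [-3.1 -0.7  9. ] T [-0.37   0.587  0.326] 0.013223421975948004 e6 -0.0811229576356709
```

Call:
send_rows([
  [[0,0,0],[0,0,3],1],
  [[0,0,0],[0,0,3],1],
  [[0,0,0],[0,0,3],1],
  [[0,0,0],[0,0,0],1],
])

```text
t: 15.03
eef_pos: [0.5401, -0.1082, 0.0752]
tool_rot: [179.9, 0.1, 63.2]
contact_force: [-2.5, -1.7, 9.5]
grip_width: 0.0136
```

```bash
python3 st.py
```

```text
15.0333 [ 0.5401 -0.1082  0.0752] [1.7994e+02 9.0000e-02 6.3240e+01] [-2.5 -1.7  9.5] T [-0.464  0.684  0.146] 0.013572832679147408 e6 0.42330091819167137
```

Call:
send_rows([
  [[0,0,0],[0,0,0],1],
  [[0,0,0],[0,0,0],1],
  [[0,0,0],[0,0,0],-0.4],
  [[0,0,0],[0,0,0],-0.4],
  [[0,0,0],[0,0,0],-0.4],
])

```text
t: 15.45
eef_pos: [0.543, -0.1089, 0.0753]
tool_rot: [179.6, -0.0, 63.2]
contact_force: [2.1, -1.4, 4.1]
grip_width: 0.0265
```

Call:
send_rows([
  [[0,0,0],[0,0,0],-0.4],
  [[0,0,0],[0,0,0],-0.4],
  [[0,0,0],[0,0,0],-0.4],
  [[0,0,0],[0,0,0],-0.4],
  [[0,0,0],[0,0,0],-0.4],
])

```text
t: 15.87
eef_pos: [0.5394, -0.107, 0.0733]
tool_rot: [-179.9, 0.0, 63.2]
contact_force: [-0.2, 0.0, -0.4]
grip_width: 0.0575
```

Call:
send_rows([
  [[0,0,-0.01],[0,0,0],-0.4],
  [[0,0,-0.02],[0,0,0],-0.4],
  [[0,0,-0.03],[0,0,0],-0.4],
  [[0,0,-0.04],[0,0,0],-0.4],
  [[0,0,-0.04],[0,0,0],-0.4],
])

```text
t: 16.28
eef_pos: [0.5391, -0.1069, 0.2151]
tool_rot: [-179.8, 0.0, 63.2]
contact_force: [0.6, -0.3, -0.3]
grip_width: 0.0609
```

Call:
send_rows([
  [[-0.022,0,-0.02],[0,0,0],-0.4],
  [[-0.022,0,-0.02],[0,0,0],-0.4],
  [[0,0,0],[0,0,0],-0.4],
  [[0,0,0],[0,0,0],-0.4],
  [[0,0,0],[0,0,0],-0.4],
])

```text
t: 16.7
eef_pos: [0.5197, -0.146, 0.2535]
tool_rot: [-179.9, -0.0, 63.2]
contact_force: [-0.9, -1.0, -0.5]
grip_width: 0.0612
```

```bash
python3 st.py; python3 - <<'E'
from h import *
p=P("wrist");w=bot.grab_frame("wrist")[:,:,::-1];a=bot.grab_frame("side")[:,:,::-1];b=bot.grab_frame("scene")[:,:,::-1]
cv2.imwrite('pics/o.png',w);cv2.imwrite('pics/o_side.png',a);cv2.imwrite('pics/o_scene.png',b)
cv2.imwrite('pics/o2.png',np.hstack([cv2.resize(a[140:270,310:430],None,fx=3.3,fy=3.3,interpolation=2),cv2.resize(b[110:240,225:345],None,fx=3.3,fy=3.3,interpolation=2)]))
E
python3 st.py
```

```text
16.7 [ 0.5197 -0.146   0.2535] [-1.7992e+02 -4.0000e-02  6.3210e+01] [-0.9 -1.  -0.5] T [-0.083  0.127  0.029] 0.06119365808199404 e6 0.0006175750786496792
16.85 [ 0.5196 -0.1455  0.2524] [-1.7981e+02 -2.0000e-02  6.3280e+01] [ 0.2  0.6 -0.2] T [-0.103  0.078 -0.006] 0.06119865693546706 e6 0.0015766867363709025
```

View pics/o.png

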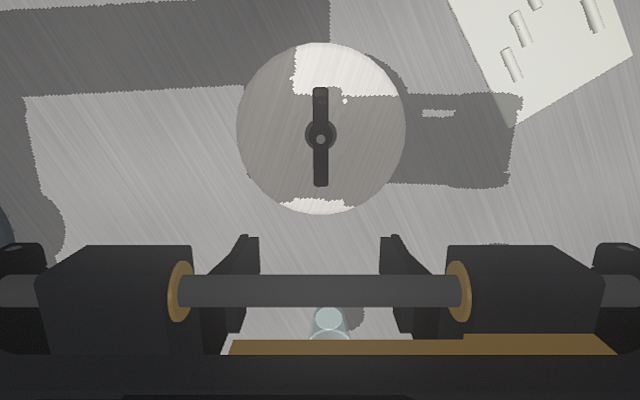

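View pics/o2.png

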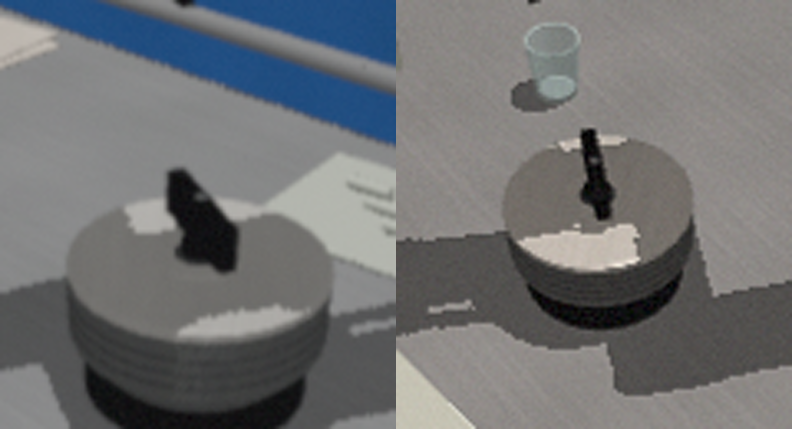

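View pics/o_scene.png

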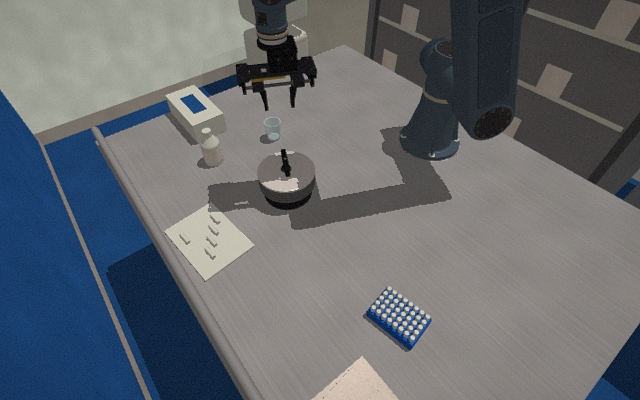

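```bash
python3 -c "
from plant import bot
print(bot.hand_in())"
```

```text
the job is handed in; nothing more can be done
None
```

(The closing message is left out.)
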